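# Hang the lipped screw bin on the two-bar rail

## Robot

A 6-joint arm with a two-finger parallel gripper is mounted at the origin on the work surface. World frame = base frame: x ahead of the robot, y to its left, z up, the work surface at z = 0. Lengths are in m, angles in rad, forces in N, time in s.
With the tool pointing down it reaches from about 0.3 to 0.875 m from the base axis. Payload 6.4 kg.
Tool frame: the origin (TCP) lies midway between the tips of the shut fingers; the grasp point (between the pads) lies 19 mm behind it; z points along the fingers, y is the line along which they close (so a half turn about z gives the same grasp; the last joint's range is limited). The gripper opens to 85 mm and grips with 20 to 120 N. Pads are 22 mm wide; open, the fingers measure 114 mm over their backs; the gripper's body (76 mm by 85 mm) begins 54 mm behind the grasp point. The pads swing forward as they close: fully open they stand 13 mm farther back than shut.
Start: joints at [-1.427, 0.181, 1.607, -0, 1.354, -0.206], TCP at [0.197, -0.54, 0.231] pointing down, gripper open.
Joint ranges: [-2.99, 2.99], [-0.89, 2.07], [0.3, 2.58], [-1.14, 4.28], [0, 2.63], [-3.12, 3.12]. Speed limits (rad/s): [2.57, 2.57, 3.01, 3.14, 3.14, 3.14].

## Interface

Orientations are given as a unit quaternion [w, x, y, z].
In Python, from bench import status, camera, ctrl gives the robot as it stands. The module is installed in compiled form; this text tells all that it offers.
- The arm moves only by the shell command python3 -m handwheel 'ROWS'. ROWS is JSON, a list that holds one entry, the list of rows, each a list of 7 numbers: the opening, from -1 (shut) to 1 (fully open), then the shift along the tool's x, y, z in cm, then the turn, a rotation vector about the tool's x, y, z in degrees. A call has 1 to 10 rows; each row is the pose to reach, as a shift and turn from the pose commanded when the call began, along the tool's axes at that moment; what a row does not reach only later rows make up. A row lasts 1/8 s, in which the tool goes at most 62.5 mm and 10.7 degrees, less where a joint would pass 70% of its speed; a pose out of reach is approached as far as the arm can. A call with a gripper value outside its range is refused whole. The fingers move at their own pace and stop on an object; the grip force is fixed at half the most. Time passes only in rows, so rows that repeat a pose let the fingers close. It gives the time, the measured TCP pose, the force, the opening and the grip force at its end, in the units of the state.
- status.get_obs(): the state, without advancing time (a new reading comes with each control period).
- camera(name): name is "side" or "top" or "wrist"; returns a dict with "frame" (480x640x3 uint8, blue, green, red), "depth" (480x640 float32, m along the optical axis (not along the pixel's ray), 0 where there is no reading), "fx", "fy", "cx", "cy" (pixels), "dist" ([k1, k2, p1, p2, k3] as OpenCV has them; the pictures are not rectified), "extrinsics" (4x4, takes a point from camera to world coordinates); the wrist camera has in their place "hand_eye" (4x4, takes a point from camera to tool coordinates, whose origin is the TCP and whose axes are the flange's). Camera axes: x right, y down, z forward; pixel columns grow to the right and rows downward; lengths in m; the calibration is good to about 2 mm. A picture is of the moment at which its call begins: read the wrist's pose just before it.
- ctrl.hand_in(): hands the job in; it is judged then, once.
The state is a dict: "time_s": time; "q": joint angles; "dq": joint speeds; "joint_efforts": joint torques, N m; "eef_pos": TCP position; "eef_rot": TCP orientation; "wrist_force": force on the tool from outside, world axes, zero at the start; "torque": the same for the moment, N m; "opening": opening from 0.0 (shut) to 1.0 (fully open); "grasp_force": force on a finger pad.
Only numpy, scipy, OpenCV 4.12 (cv2) and the standard library are available. Lean on these libraries where they do the work, as an engineer would, in place of code of your own. Each camera call takes 0.05 s, during which the arm holds its last target. There are 200 camera calls.

## Task

Hang the small steel bin that has the hook lip on the two-bar rail, near the middle: tip it front up to get the lip through the gap and up behind the upper bar, then swing it down until it hangs level and square with its back against the lower bar, and let go. Leave the plain tray without a lip where it stands.

Things in the scene. Friction and masses are not known exactly. Their poses are not given: they have to be found in the camera images.
- bin: Open steel screw bin, 110 long (x) x 44 wide (y) x 45 high (z) mm, walls 3, 0.17-0.3 kg, upright on the counter. Origin: centre of underside; +x to its back, the lip end, roughly away from the robot; back face at x = 55. Pinch it across its 44 mm width on the outer side walls, fingers upright or leaning. Hung home, its underside is about 69 mm above the counter, with about 3 degrees of droop.
- bin_lip (a point): Middle of the top edge of the bin's hook lip, at x = 64, z = 75 mm from the bin's origin. A tongue 36 wide and 4 thick (z = 41 to 45) runs 10.5 mm back from the bin's back face; on its end the upright lip, 36 wide, 3.5 thick (x = 62 to 65.5), rises to z = 75. With 34 mm in all it cannot enter the rail's gap level; with the bin's front raised about 40 degrees it goes in slantwise.
- rail: Fixed rail of two level flat steel bars, 300 long (y), 4 thick (x -2 to 2): lower bar z 50 to 110 mm, upper bar z 134 to 159, gap 24. Origin on the counter under their middle; +x away from the robot; the bin hangs on the -x side. Behind the bars only end posts at y = +-143 (14 square). Home: tongue on the lower bar's top edge, bin's back on its -x face, lip behind the upper bar, overlapping it 10.
- tray: Plain steel tray, 110 x 44 x 45 mm like the bin but with no tongue or lip; origin at the centre of its underside, z up. It stands on the counter on the other side from the bin and is to be left alone.
There are look-alikes about, which are no part of the job. What is shaped like the bin but blue is not meant.

How it is judged:
By the outcome, as a careful person would: the job done as asked, in the order asked, and still so for the second after the job is handed in, with the robot touching nothing.
It also fails if it takes over 43 s, if anything falls off the work surface, if the arm or the gripper's body presses on something with over 40 N, if the wrist force passes 120 N, or if a joint passes its speed limit or range.

## Working session

There is one attempt and no reset: what is moved stays moved. The work goes in short steps, Python scripts to look and compute and a shell command to move; the robot and the scene stay as the last step left them, time stands still between calls to the robot, and variables do not carry over. Pictures are saved under pics/ and viewed, at most 11 in all, crops included, and the job is handed in when it is done.

```bash
mkdir -p pics; cat > h.py <<'E'
import numpy as np, cv2
from bench import status, camera, ctrl
from scipy.spatial.transform import Rotation as R
def T_wrist(s,c):
    q=s["eef_rot"]; T=np.eye(4); T[:3,:3]=R.from_quat([q[1],q[2],q[3],q[0]]).as_matrix(); T[:3,3]=s["eef_pos"]
    return T@np.array(c["hand_eye"])
def snap(n):
    s=status.get_obs(); c=camera(n)
    T=T_wrist(s,c) if n=="wrist" else np.array(c["extrinsics"])
    K=np.array([[c["fx"],0,c["cx"]],[0,c["fy"],c["cy"]],[0,0,1]])
    return dict(f=c["frame"],d=c["depth"],K=K,dist=np.array(c["dist"],float),T=T)
def cloud(S):
    h,w=S['d'].shape; u,v=np.meshgrid(np.arange(w),np.arange(h))
    p=cv2.undistortPoints(np.stack([u,v],-1).reshape(-1,1,2).astype(np.float32),S['K'],S['dist']).reshape(h,w,2)
    P=np.dstack([p*S['d'][...,None],S['d']]); W=P@S['T'][:3,:3].T+S['T'][:3,3]; W[S['d']==0]=np.nan
    return W
E
python3 - <<'E'
from h import *
import pickle
for n in("top","side"):
    S=snap(n); pickle.dump(S,open(n+'.pkl','wb')); cv2.imwrite(f'pics/{n}0.png',S['f'])
s=status.get_obs(); print(s)
E
```

```text
{'time_s': 0.1, 'q': array([-1.42730978e+00,  1.81485175e-01,  1.60791917e+00,  2.86196573e-05,
        1.35377830e+00, -2.06303833e-01]), 'dq': array([-0.00056408, -0.00267445, -0.00156727,  0.00131922, -0.00114681,
       -0.00111639]), 'joint_efforts': array([-1.26189580e-04, -4.45877516e+01, -3.52237952e+01, -2.49328687e-04,
        4.18192489e-03,  4.24513212e-05]), 'eef_pos': array([ 0.19700366, -0.53967197,  0.23045848]), 'eef_rot': array([-7.94166968e-04,  9.84745008e-01,  1.74001828e-01,  3.89305270e-05]), 'wrist_force': array([-0.37593936, -0.05782021,  0.40341757]), 'torque': array([ 0.06034829, -0.03363292, -0.01263191]), 'grasp_force': 0.0, 'opening': 1.0012719216540935}
```

View pics/top0.png

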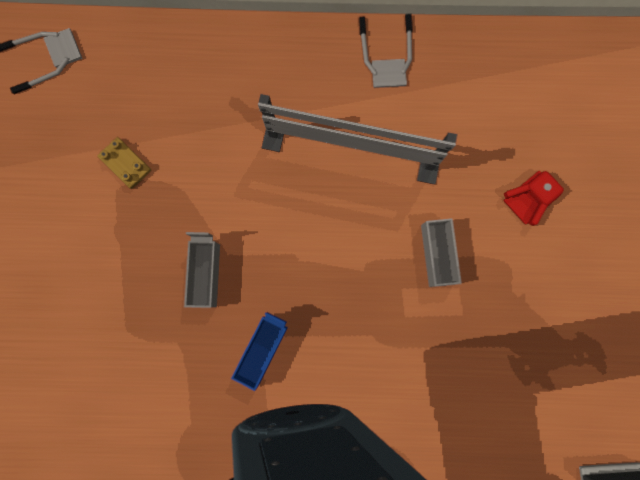

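View pics/side0.png

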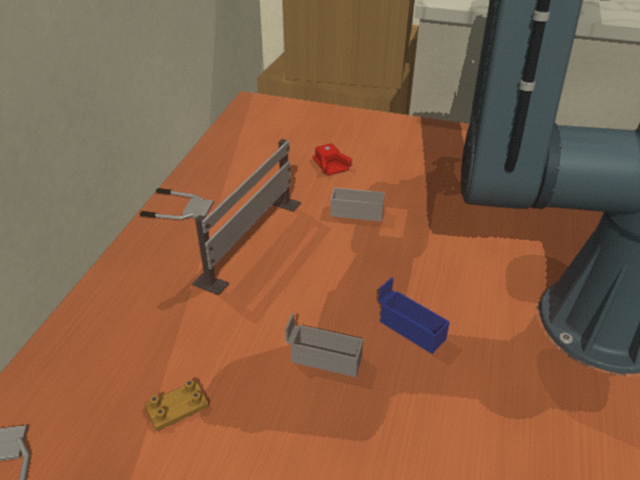

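Three bin shapes show in the top view. The grey one at (200,270) has a lip at (200,237), the blue one at (260,350) is the look-alike, and the grey one at (442,252) has no lip, so it's the tray. The one meant is the grey bin at (200,270), and the side view shows its upright lip at (291,329). I'll confirm it in a crop and measure.

```bash
python3 - <<'E'
from h import *
import pickle
S=pickle.load(open('top.pkl','rb')); W=cloud(S)
print('cam',S['T'][:3,3])
cv2.imwrite('pics/crop1.png',cv2.resize(S['f'][215:325,150:260],None,fx=5,fy=5,interpolation=cv2.INTER_CUBIC))
for nm,(u0,u1,v0,v1),(z0,z1) in [('rim',(175,225,225,315),(.035,.05)),('lip',(175,225,225,315),(.062,.08)),('traytop',(415,470,210,295),(.035,.055)),('upper',(255,450,90,165),(.148,.17)),('lowertop',(255,450,90,165),(.1,.12))]:
    w=W[v0:v1,u0:u1].reshape(-1,3); w=w[(w[:,2]>z0)&(w[:,2]<z1)]
    if len(w)<5: print(nm,len(w)); continue
    r=cv2.minAreaRect((w[:,:2]*1000).astype(np.float32)); print(nm,len(w),np.round(w.mean(0),4),np.median(w[:,2]),r)
    if nm in('upper','lowertop'):
        k=np.polyfit(w[:,1],w[:,0],1);print(' line x=',k, w[:,1].min(),w[:,1].max())
E
```

```text
cam [0.4052803  0.01286816 0.86075218]
rim 604 [0.4577 0.2179 0.0427] 0.0432604638301366 ((452.21356201171875, 217.5411376953125), (118.33609008789062, 44.9370231628418), 0.4799249470233917)
lip 74 [0.5106 0.2164 0.0725] 0.07344268730928266 ((510.68994140625, 217.92897033691406), (3.772756338119507, 36.0026969909668), 0.6284036040306091)
traytop 516 [ 0.4937 -0.1874  0.0422] 0.04311260143769896 ((494.0068054199219, -187.36117553710938), (109.82894897460938, 46.36222457885742), 7.1607842445373535)
upper 1065 [ 0.6718 -0.0195  0.1554] 0.15654361988579857 ((675.1455078125, -28.810775756835938), (293.6054382324219, 21.277368545532227), 78.98280334472656)
 line x= [0.19800459 0.67566229] -0.1715263788513009 0.1161860763768098
lowertop 850 [ 0.6687 -0.0322  0.1072] 0.107814584068186 ((672.2745971679688, -31.874359130859375), (300.9445495605469, 12.44266128540039), 79.21223449707031)
 line x= [0.18873575 0.67475254] -0.17972864129263033 0.11659104859472362
```

View pics/crop1.png

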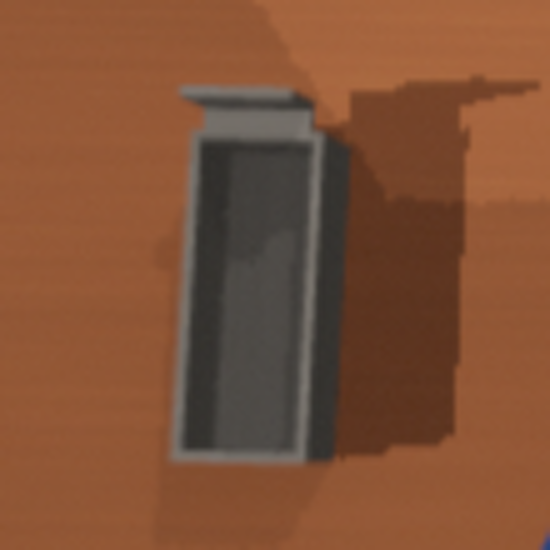

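The crop confirms it: grey steel, with an upright lip at crop (245,97) on a tongue at (258,122). Next I'll get the bin and rail yaw, then plan the insertion path in 2D with a clearance search.

```bash
cat > plan.py <<'E'
import numpy as np
from scipy.sparse import coo_matrix
from scipy.sparse.csgraph import dijkstra
LEAN=np.radians(35)
def seg(poly,step=1.0):
    o=[]
    for a,b in zip(poly,np.roll(poly,-1,0)):
        n=max(2,int(np.hypot(*(b-a))/step)); o.append(a+(b-a)*np.linspace(0,1,n,endpoint=False)[:,None])
    return np.vstack(o)
binp=seg(np.array([[-55,0],[55,0],[55,41],[65.5,41],[65.5,75],[62,75],[62,45],[-55,45]],float),1.5)
a=np.array([-np.sin(LEAN),np.cos(LEAN)]); p=np.array([a[1],-a[0]]); g=np.array([5,30.])
body=seg(np.array([g+54*a-45*p,g+54*a+45*p,g+200*a+45*p,g+200*a-45*p]),6)
pts=np.vstack([binp,body])
def sd(P,x0,x1,z0,z1):
    dx=np.maximum(x0-P[...,0],P[...,0]-x1); dz=np.maximum(z0-P[...,1],P[...,1]-z1)
    return np.hypot(np.maximum(dx,0),np.maximum(dz,0))+np.minimum(np.maximum(dx,dz),0)
xs=np.arange(-130,-50,1.); zs=np.arange(62,150,1.); ts=np.arange(-3,58,2.5)
C=np.zeros((len(ts),len(xs),len(zs)))
for i,t in enumerate(np.radians(ts)):
    Q=np.c_[pts[:,0]*np.cos(t)+pts[:,1]*np.sin(t),-pts[:,0]*np.sin(t)+pts[:,1]*np.cos(t)]
    for j,x in enumerate(xs):
        P=Q[None]+np.stack([np.full(len(zs),x),zs],-1)[:,None]
        C[i,j]=np.minimum(sd(P,-2,2,50,110),sd(P,-2,2,134,159)).min(1)
idx=np.arange(C.size).reshape(C.shape); r=[];c=[];w=[]
cost=1/np.clip(np.minimum(C,12),.3,None)**2+.003
for d in [(0,0,1),(0,1,0),(1,0,0),(0,1,1),(0,1,-1),(1,1,0),(1,-1,0),(1,0,1),(1,0,-1),(1,1,1),(1,1,-1),(1,-1,1),(1,-1,-1)]:
    s=tuple(slice(max(0,-k),n-max(0,k)) for k,n in zip(d,C.shape)); e=tuple(slice(max(0,k),n-max(0,-k)) for k,n in zip(d,C.shape))
    ok=(C[s]>.3)&(C[e]>.3)
    r+=[idx[s][ok]];c+=[idx[e][ok]];w+=[((cost[s]+cost[e])/2*np.linalg.norm(d))[ok]]
G=coo_matrix((np.hstack(w),(np.hstack(r),np.hstack(c))),shape=(C.size,)*2).tocsr()
goal=idx[1,np.argmin(abs(xs+58)),np.argmin(abs(zs-70))]; start=idx[-8,0,np.argmin(abs(zs-120))]
print('goal clr',C.flat[goal])
D,pr=dijkstra(G,directed=False,indices=start,return_predecessors=True)
k=goal;path=[]
while k>=0: path.append(k); k=pr[k]
for n,k in enumerate(path[::-1]):
    i,j,l=np.unravel_index(k,C.shape)
    if n%3==0 or n>len(path)-4: print(ts[i],xs[j],zs[l],round(C.flat[k],1))
E
python3 - <<'E'
from h import *
import pickle
S=pickle.load(open('top.pkl','rb'))
def ray(px,z):
    n=cv2.undistortPoints(np.array(px,np.float32).reshape(-1,1,2),S['K'],S['dist']).reshape(-1,2)
    d=np.c_[n,np.ones(len(n))]@S['T'][:3,:3].T; o=S['T'][:3,3]
    return o+d*((z-o[2])/d[:,2])[:,None]
c=np.array([[172,460],[307,462],[322,133],[195,135]])/5+[150,215]
P=ray(c,.045);print(P)
for a,b in((0,3),(1,2)): v=P[b]-P[a];print(np.degrees(np.arctan2(v[1],v[0])),np.hypot(*v[:2]))
for a,b in((0,1),(3,2)): print(np.hypot(*(P[b]-P[a])[:2]))
print('ctr',P.mean(0))
W=cloud(S)
for nm,(z0,z1) in (('up',(.151,.165)),('low',(.104,.1115))):
    w=W[95:165,262:448].reshape(-1,3); w=w[(w[:,2]>z0)&(w[:,2]<z1)]
    k=np.polyfit(w[:,1],w[:,0],1);res=w[:,0]-np.polyval(k,w[:,1]);
    w=w[abs(res)<.01];k=np.polyfit(w[:,1],w[:,0],1);res=w[:,0]-np.polyval(k,w[:,1])
    print(nm,k,np.degrees(np.arctan(k[0])),w[:,1].min(),w[:,1].max(),res.std(),w[:,2].max())
b=S['f'].astype(int); m=(b[...,0]>b[...,2]+40)&(W[...,2]>.01); w=W[m]; print('blue',w.min(0),w.max(0)); w=w[w[:,2]>.06];print(w.mean(0) if len(w) else 0)
from bench import camera; print(camera('wrist')['hand_eye'])
E
python3 plan.py
```

```text
[[0.39126406 0.23847685 0.045     ]
 [0.39163154 0.19425967 0.045     ]
 [0.50060585 0.19536693 0.045     ]
 [0.4988662  0.23765963 0.045     ]]
-0.43514211195953995 0.1076052485509742
0.5821482447984117 0.1089799358224921
0.04421870913502453
0.04232846701888667
ctr [0.44559191 0.21644077 0.045     ]
up [0.19599008 0.67514943] 11.088848397542726 -0.16680153970613537 0.11054792856935522 0.0022809075136504303 0.16116153533025557
low [0.18925237 0.67487218] 10.716617911281933 -0.17899972107970585 0.11619728326868385 0.001581435006273009 0.11144032896376144
blue [0.26342414 0.07065118 0.01021005] [0.38545037 0.15467656 0.07705064]
[0.37768837 0.08541328 0.07317879]
[[-4.24225176e-04 -9.64311875e-01 -2.64768631e-01  6.91847900e-02]
 [ 9.99999895e-01 -3.62784199e-04 -2.80954808e-04 -1.70124398e-04]
 [ 1.74874182e-04 -2.64768722e-01  9.64311927e-01 -1.42063175e-01]
 [ 0.00000000e+00  0.00000000e+00  0.00000000e+00  1.00000000e+00]]
goal clr 1.0020942314705792
39.5 -130.0 120.0 29.8
39.5 -127.0 120.0 26.8
39.5 -124.0 120.0 23.8
39.5 -121.0 120.0 20.8
39.5 -118.0 120.0 17.8
42.0 -115.0 122.0 14.1
49.5 -112.0 125.0 14.5
52.0 -109.0 127.0 13.7
52.0 -106.0 127.0 11.8
52.0 -103.0 127.0 10.1
52.0 -100.0 128.0 8.7
52.0 -97.0 129.0 7.7
52.0 -94.0 130.0 6.8
52.0 -91.0 131.0 5.9
49.5 -88.0 131.0 5.8
47.0 -85.0 130.0 5.6
44.5 -82.0 129.0 4.9
42.0 -79.0 128.0 4.7
37.0 -76.0 125.0 5.1
34.5 -74.0 122.0 5.7
34.5 -73.0 119.0 6.1
32.0 -72.0 116.0 6.9
29.5 -72.0 113.0 7.2
27.0 -72.0 110.0 7.0
24.5 -71.0 107.0 6.6
22.0 -71.0 104.0 5.6
22.0 -71.0 101.0 5.3
19.5 -70.0 98.0 5.1
17.0 -69.0 95.0 4.7
14.5 -68.0 92.0 4.4
12.0 -67.0 89.0 3.9
12.0 -67.0 86.0 3.2
9.5 -65.0 83.0 2.7
7.0 -63.0 80.0 2.0
4.5 -61.0 77.0 1.3
2.0 -60.0 74.0 1.7
-0.5 -58.0 72.0 1.0
-0.5 -58.0 71.0 1.0
-0.5 -58.0 70.0 1.0
```

The bin is at (0.446, 0.2165) with yaw about 0°. The rail line is x ≈ 0.676 + 0.19y, its centre is at y ≈ -0.031, and its yaw is -10.9°. All sizes agree with those given. Now I'll write a helper that turns bin poses into tool shifts.

```bash
cat >> h.py <<'E'
LEAN=35; TB=np.array([.018,0,.011])
RB=lambda yaw,pitch: R.from_euler('ZY',[yaw,pitch],degrees=True)   # bin orientation, +pitch = front up
RT=R.from_euler('X',180,degrees=True)
def tool_for_bin(org,yaw,pitch,lean=LEAN):
    b=RB(yaw,pitch); t=b*R.from_euler('Y',-lean,degrees=True)*RT
    return np.array(org)+b.apply(TB),t
def rel(targets,base=None):
    s=status.get_obs(); q=s['eef_rot']
    p0,r0=base or (s['eef_pos'],R.from_quat([q[1],q[2],q[3],q[0]]))
    for p,t in targets:
        print(np.round(r0.inv().apply(p-p0)*100,2),np.round((r0.inv()*t).as_rotvec(degrees=True),1))
E
python3 - <<'E'
from h import *
p,t=tool_for_bin([.446,.2165,0],0.2,0); print(p,t.as_matrix().round(2))
z=t.as_matrix()[:,2]
mid=(np.array([.43,-.15,.25]),R.from_euler('z',5,degrees=True)*RT)
rel([mid,(p-.1*z+[0,0,.06],t)])
E
```

```text
[0.46399989 0.21656283 0.011     ] [[ 0.82  0.    0.57]
 [ 0.   -1.    0.  ]
 [ 0.57  0.   -0.82]]
[ 35.25 -28.63  -1.89] [-0.1 -0.  15. ]
[ 45.6  -63.84   7.86] [-6.1 34.6 19.2]
```

```bash
python3 -m handwheel '[[[1,35,-28.6,-1.9,0,0,15],[1,35,-28.6,-1.9,0,0,15],[1,35,-28.6,-1.9,0,0,15],[1,35,-28.6,-1.9,0,0,15],[1,35,-28.6,-1.9,0,0,15],[1,35,-28.6,-1.9,0,0,15],[1,35,-28.6,-1.9,0,0,15],[1,45.6,-63.8,7.9,-6.1,34.6,19.2],[1,45.6,-63.8,7.9,-6.1,34.6,19.2],[1,45.6,-63.8,7.9,-6.1,34.6,19.2]]]'
python3 - <<'E'
from h import *
p,t=tool_for_bin([.446,.2165,0],0.2,0); z=t.as_matrix()[:,2]
rel([(p-.1*z+[0,0,.06],t),(p-.1*z,t)]); print(status.get_obs()['q'])
E
```

```text
time_s: 1.4
eef_pos: [0.4139, 0.0184, 0.2028]
eef_rot: [-0.001, 0.961, 0.004, 0.278]
wrist_force: [0.3, 2.0, -0.1]
opening: 0.995
grasp_force: 0.0
[ -3.12 -19.81   3.9 ] [-0.1  2.7  0.3]
[ -6.33 -19.82   8.97] [-0.1  2.7  0.3]
[-0.43249163 -0.67793792  2.44107209  0.29856759  0.88116537  0.99718561]
```

```bash
python3 -m handwheel '[[[1,-3.1,-19.8,3.9,0,2.7,0.3],[1,-3.1,-19.8,3.9,0,2.7,0.3],[1,-3.1,-19.8,3.9,0,2.7,0.3],[1,-3.1,-19.8,3.9,0,2.7,0.3],[1,-3.1,-19.8,3.9,0,2.7,0.3]]]'
python3 - <<'E'
from h import *
import pickle
S=snap('wrist'); pickle.dump(S,open('w1.pkl','wb')); cv2.imwrite('pics/w1.png',S['f'])
W=cloud(S); w=W[(W[...,2]>.038)&(W[...,2]<.05)&(W[...,1]>.17)&(W[...,1]<.27)]
print(len(w),w.mean(0),cv2.minAreaRect((w[:,:2]*1000).astype(np.float32)))
for x in np.arange(.40,.51,.015):
    k=w[abs(w[:,0]-x)<.004]; print(round(x,3),len(k),k[:,1].min() if len(k) else 0,k[:,1].max() if len(k) else 0)
print(status.get_obs()['q'])
p,t=tool_for_bin([.446,.2165,0],0.2,0); z=t.as_matrix()[:,2]
rel([(p-.1*z,t),(p,t)])
E
```

```text
time_s: 2.02
eef_pos: [0.4052, 0.2171, 0.1524]
eef_rot: [-0.001, 0.955, 0.005, 0.297]
wrist_force: [0.4, -0.7, 1.0]
opening: 1.0
grasp_force: 0.0
3240 [0.46271965 0.21904257 0.04411796] ((455.790771484375, 218.93313598632812), (44.27113723754883, 117.98507690429688), 89.88860321044922)
0.4 509 0.1971076407643014 0.24098264239967124
0.415 148 0.19687657581369844 0.24084134902348361
0.43 127 0.19725563633856638 0.24078451855814403
0.445 133 0.19699893098651097 0.24095379995641497
0.46 127 0.19746492977595145 0.2410621627663507
0.475 120 0.19715332355440165 0.24095434172128205
0.49 106 0.1969371533212323 0.24092083286322216
0.505 655 0.1974004664937129 0.2406870508873257
[ 0.37918959 -0.2881999   2.35265264 -0.40753916  0.54243263  2.23439352]
[-3.22  0.17  4.95] [-0.2  0.4  0.2]
[-3.15  0.21 14.95] [-0.2  0.4  0.2]
```

View pics/w1.png

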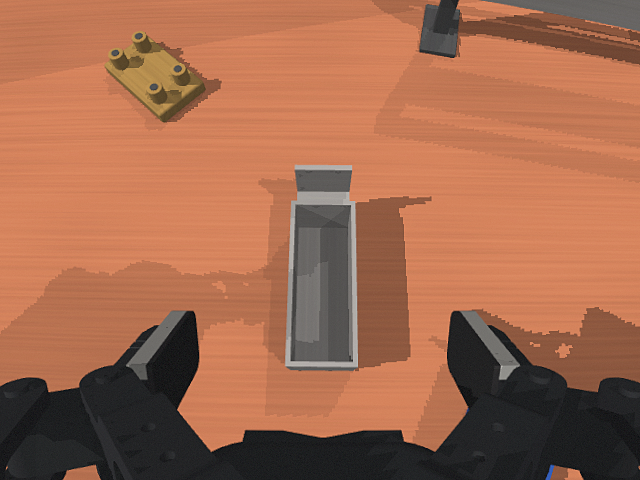

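The wrist view shows the bin centred between the fingers, with the lip at (323,178) and the body from (292,205) to (357,368). It puts the centre at (0.449, 0.219) with yaw 0. I'll descend in two stages and then close.

```bash
python3 - <<'E'
from h import *
p,t=tool_for_bin([.449,.219,0],0,0); z=t.as_matrix()[:,2]
rel([(p-.08*z,t),(p,t)])
E
```

```text
[-2.95 -0.08  7.12] [-0.3  0.4  0.4]
[-2.9  -0.04 15.12] [-0.3  0.4  0.4]
```

```bash
python3 -m handwheel '[[[1,-2.9,-0.05,7,-0.3,0.4,0.4],[1,-2.9,-0.05,7,-0.3,0.4,0.4],[1,-2.9,-0.05,10,-0.3,0.4,0.4],[1,-2.9,-0.05,13,-0.3,0.4,0.4],[1,-2.9,-0.05,15.1,-0.3,0.4,0.4],[1,-2.9,-0.05,15.1,-0.3,0.4,0.4],[1,-2.9,-0.05,15.1,-0.3,0.4,0.4]]]'
python3 -m handwheel '[[[-1,0,0,0,0,0,0],[-1,0,0,0,0,0,0],[-1,0,0,0,0,0,0],[-1,0,0,0,0,0,0],[-1,0,0,0,0,0,0],[-1,0,0,0,0,0,0],[-1,0,0,0,0,0,0],[-1,0,0,0,0,0,0]]]'
python3 - <<'E'
from h import *
p,t=tool_for_bin([.449,.219,0],0,0)
rel([(p,t),(p+[0,0,.11],t)])
E
```

```text
time_s: 2.95
eef_pos: [0.469, 0.2157, 0.0193]
eef_rot: [0.0, 0.955, -0.001, 0.296]
wrist_force: [-1.4, -0.7, 0.4]
opening: 1.001
grasp_force: 0.0
time_s: 3.95
eef_pos: [0.4694, 0.2164, 0.0197]
eef_rot: [-0.0, 0.955, -0.001, 0.296]
wrist_force: [-4.5, 0.2, 8.3]
opening: 0.507
grasp_force: 61.2
[-0.7  -0.25  0.58] [-0.   0.5 -0.1]
[ 5.53 -0.27 -8.49] [-0.   0.5 -0.1]
```

```bash
python3 - <<'E'
from h import *
s=status.get_obs(); print(s['q'],s['joint_efforts'],s['eef_pos'])
S=snap('side'); cv2.imwrite('pics/s1.png',cv2.resize(S['f'][230:430,200:440],None,fx=3,fy=3,interpolation=cv2.INTER_CUBIC))
E
```

```text
[ 0.31027493  0.2146511   2.26690469 -1.13733819  0.19128108  2.96096209] [-9.35046338e-01 -2.88974690e+01 -2.06636453e+01 -4.92614005e-01
 -5.01688309e-01 -1.08018643e-02] [0.46944164 0.21644415 0.01974015]
```

View pics/s1.png

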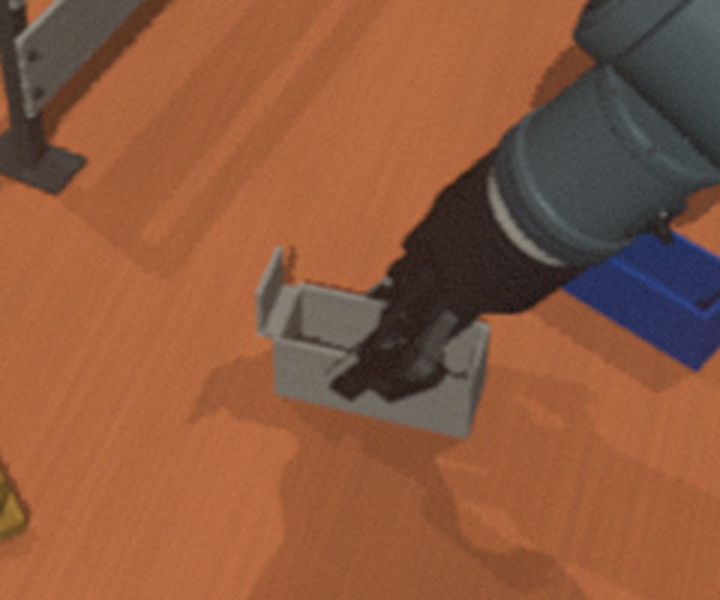

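The side crop shows both fingers over the bin's walls near (390,370), but the grip is 9 mm too high because joint 4 reached its limit. I'll open, reduce the lean to 28°, and regrip lower.

```bash
sed -i 's/LEAN=np.radians(35)/LEAN=np.radians(28)/' plan.py; sed -i 's/LEAN=35; TB=.*/LEAN=28; TB=np.array([.016,0,.010])/' h.py
python3 plan.py | awk 'NR%2==1'
python3 - <<'E'
from h import *
p,t=tool_for_bin([.449,.2165,0],0,0); z=t.as_matrix()[:,2]
rel([(p-.03*z,t),(p,t)])
E
```

```text
goal clr 1.0020942314705792
39.5 -127.0 120.0 26.8
39.5 -121.0 120.0 20.8
42.0 -115.0 122.0 14.1
52.0 -109.0 127.0 13.7
52.0 -103.0 127.0 10.1
52.0 -97.0 129.0 7.7
52.0 -91.0 131.0 5.9
47.0 -85.0 130.0 5.6
42.0 -79.0 128.0 4.7
34.5 -74.0 122.0 5.7
32.0 -72.0 116.0 6.9
27.0 -72.0 110.0 7.0
22.0 -71.0 104.0 5.6
19.5 -70.0 98.0 5.1
14.5 -68.0 92.0 4.4
12.0 -67.0 86.0 3.2
7.0 -63.0 80.0 2.0
2.0 -60.0 74.0 1.7
-0.5 -58.0 71.0 1.0
[-0.58 -0.01 -2.43] [-0.  -6.5 -0.1]
[-0.92 -0.01  0.55] [-0.  -6.5 -0.1]
```

```bash
python3 -m handwheel '[[[1,0,0,0,0,0,0],[1,0,0,0,0,0,0],[1,0,0,0,0,0,0],[1,0,0,-2.0,0,0,0],[1,0,0,-3.0,0,0,0]]]'
python3 - <<'E'
from h import *
p,t=tool_for_bin([.449,.2165,0],0,0); z=t.as_matrix()[:,2]
rel([(p-.04*z,t),(p,t)]); print(status.get_obs()['q'])
E
```

```text
time_s: 4.62
eef_pos: [0.452, 0.2161, 0.044]
eef_rot: [-0.0, 0.955, -0.001, 0.295]
wrist_force: [0.1, 0.6, 0.2]
opening: 0.994
grasp_force: 0.0
[-0.4  -0.04 -0.43] [ 0.  -6.4 -0.1]
[-0.84 -0.04  3.54] [ 0.  -6.4 -0.1]
[ 0.32568303  0.11275624  2.30307817 -0.88557633  0.23590739  2.71634452]
```

```bash
python3 -m handwheel '[[[1,-0.4,0,-0.4,0,-6.4,0],[1,-0.4,0,-0.4,0,-6.4,0],[1,-0.6,0,1.5,0,-6.4,0],[1,-0.8,0,3.5,0,-6.4,0],[1,-0.8,0,3.5,0,-6.4,0],[1,-0.8,0,3.5,0,-6.4,0]]]'
python3 -m handwheel '[[[-1,0,0,0,0,0,0],[-1,0,0,0,0,0,0],[-1,0,0,0,0,0,0],[-1,0,0,0,0,0,0],[-1,0,0,0,0,0,0],[-1,0,0,0,0,0,0],[-1,0,0,0,0,0,0]]]'
python3 - <<'E'
from h import *
print(status.get_obs()['q'])
p,t=tool_for_bin([.449,.2165,0],0,0); rel([(p,t),(p+[0,0,.12],t)])
E
```

```text
time_s: 5.38
eef_pos: [0.4652, 0.216, 0.0104]
eef_rot: [-0.0, 0.97, -0.001, 0.242]
wrist_force: [0.3, -0.6, -0.4]
opening: 1.0
grasp_force: 0.0
time_s: 6.25
eef_pos: [0.4658, 0.2163, 0.011]
eef_rot: [-0.0, 0.97, -0.001, 0.242]
wrist_force: [-3.0, 0.1, 5.9]
opening: 0.504
grasp_force: 61.3
[ 0.28756788  0.22422672  2.2157435  -0.53418909  0.26478866  2.34653775]
[-0.12 -0.02  0.05] [-0.  -0.  -0.1]
[  5.52  -0.03 -10.54] [-0.  -0.  -0.1]
```

The grip is at the intended height (TCP z 0.011, opening 0.504). Now I'll lift.

```bash
cat >> h.py <<'E'
RO=np.array([.670,-.0315]); RY=-10.9
def rail(x,z,pitch,y=0.):
    o=np.r_[RO+RB(RY,0).apply([x/1000,y/1000,0])[:2],z/1000]
    return tool_for_bin(o,RY,pitch)
E
python3 -m handwheel '[[[-1,1.4,0,-2.6,0,0,0],[-1,2.8,0,-5.2,0,0,0],[-1,5.5,0,-10.5,0,0,0],[-1,5.5,0,-10.5,0,0,0],[-1,5.5,0,-10.5,0,0,0]]]'
python3 - <<'E'
from h import *
rel([rail(-180,125,20),rail(-150,125,40)])
for a in [rail(-150,125,40)]: print(a[0],a[1].as_matrix().round(2))
E
```

```text
time_s: 6.88
eef_pos: [0.464, 0.2157, 0.1282]
eef_rot: [0.0, 0.97, -0.001, 0.241]
wrist_force: [-1.1, -0.2, -2.9]
opening: 0.51
grasp_force: 62.3
[ 4.26 21.66  2.17] [ -3.4 -19.9  10.3]
[ 6.58 22.22  4.14] [ -1.5 -39.8  10.9]
[ 0.54105369 -0.00666885  0.12237584] [[ 0.96 -0.19 -0.2 ]
 [-0.18 -0.98  0.04]
 [-0.21  0.   -0.98]]
```

```bash
python3 -m handwheel '[[[-1,2,10.8,1.1,-1.7,-10,5],[-1,4.3,21.7,2.2,-3.4,-20,10.3],[-1,4.3,21.7,2.2,-3.4,-20,10.3],[-1,4.3,21.7,2.2,-3.4,-20,10.3],[-1,4.3,21.7,2.2,-3.4,-20,10.3],[-1,6.6,22.2,4.1,-1.5,-39.8,10.9],[-1,6.6,22.2,4.1,-1.5,-39.8,10.9],[-1,6.6,22.2,4.1,-1.5,-39.8,10.9],[-1,6.6,22.2,4.1,-1.5,-39.8,10.9]]]'
python3 - <<'E'
from h import *
import pickle
print(status.get_obs()['q'])
rel([rail(-150,125,40)])
S=snap('wrist'); cv2.imwrite('pics/w2.png',S['f']); pickle.dump(S,open('w2.pkl','wb'))
S=snap('side'); cv2.imwrite('pics/s2.png',cv2.resize(S['f'][110:320,150:390],None,fx=3,fy=2.8,interpolation=cv2.INTER_CUBIC)); pickle.dump(S,open('s2.pkl','wb'))
S=snap('top');pickle.dump(S,open('t2.pkl','wb'))
E
```

```text
time_s: 8.0
eef_pos: [0.5405, -0.0049, 0.1219]
eef_rot: [-0.011, 0.99, -0.094, -0.104]
wrist_force: [-0.4, 0.1, -1.7]
opening: 0.504
grasp_force: 62.3
[-0.22503212  0.3723802   1.61828492 -0.00643421  1.36069172  1.53640905]
[ 0.07  0.16 -0.07] [-0.1  0.   0.1]
```

View pics/w2.png

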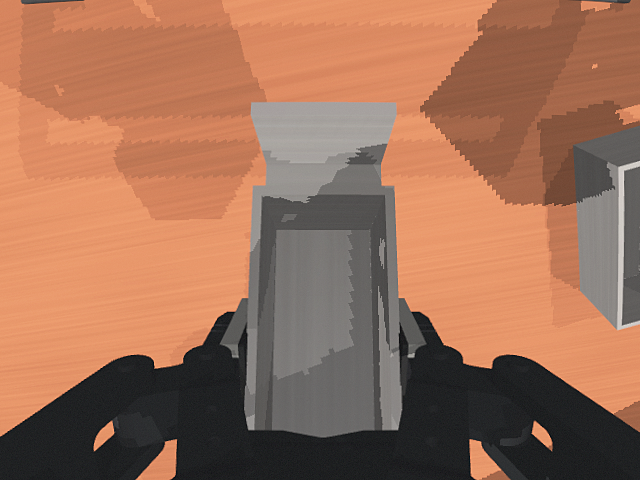

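View pics/s2.png

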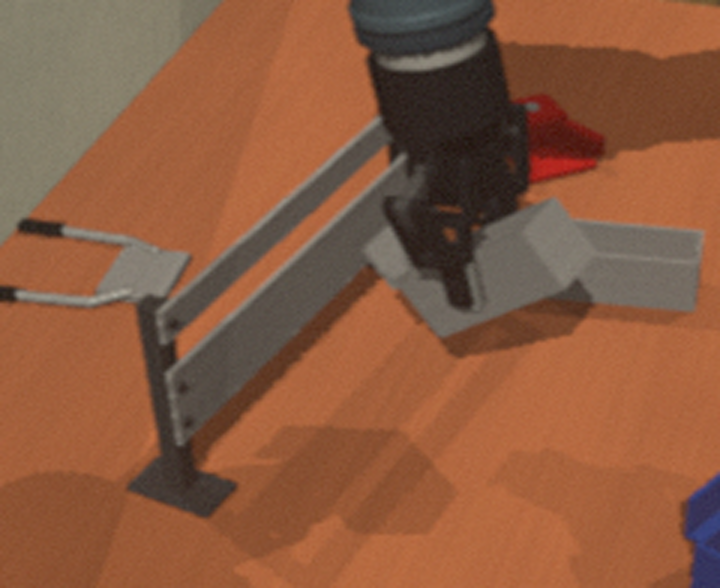

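The wrist view shows the bin held straight, lip edge from (252,103) to (397,103). The side view shows it front-up, clear of the rail and the tray. Now I'll check the rail plane (side depth) and the lip position (wrist depth) against my model.

```bash
python3 - <<'E'
from h import *
import pickle
for n in('side','s2','top','t2'):
    S=pickle.load(open(n+'.pkl','rb')); W=cloud(S).reshape(-1,3); W=W[~np.isnan(W[:,0])]
    L=np.c_[RB(RY,0).inv().apply(W-np.r_[RO,0])*1000]
    for nm,z0,z1 in(('low',60,100),('up',138,156),('uptop',150,165)):
        m=(L[:,2]>z0)&(L[:,2]<z1)&(abs(L[:,0])<15)&(abs(L[:,1])<125); l=L[m]
        if m.sum()<20: continue
        k=np.polyfit(l[:,1],l[:,0],1); print(n,nm,m.sum(),'x',np.percentile(l[:,0],[5,50,95]).round(1),'slope deg',np.degrees(k[0]).round(2),'z',l[:,2].min().round(1),l[:,2].max().round(1))
    m=(abs(L[:,0])<12)&(abs(L[:,1])<60)&(L[:,2]>100); h,_=np.histogram(L[m][:,2],np.arange(100,168,2)); print(h)
    m=(abs(L[:,0])<8)&(L[:,2]>60)&(L[:,2]<165); print('y ext',np.percentile(L[m][:,1],[0.5,99.5]))
S=pickle.load(open('w2.pkl','rb')); W=cloud(S); s=status.get_obs(); q=s['eef_rot']; r=R.from_quat([q[1],q[2],q[3],q[0]])
b=r*RT.inv()*R.from_euler('Y',28,degrees=True)   # bin orientation
P=W[104:180,262:385].reshape(-1,3); B=b.inv().apply(P-s['eef_pos'])*1000+TB*1000
print('lip/tongue in bin frame: z max',np.nanpercentile(B[:,2],[1,50,97,99.5]),'x',np.nanpercentile(B[:,0],[3,50,97]))
m=(B[:,2]>52)&(B[:,2]<72); k=np.polyfit(B[m][:,2],B[m][:,0],1); print('lip face x med',np.median(B[m][:,0]),'tilt deg',np.degrees(k[0]))
P=W[104:110,230:420].reshape(-1,3);B=b.inv().apply(P-s['eef_pos'])*1000+TB*1000;m=abs(B[:,0]-63)<6;print('lip y',np.nanmin(B[m][:,1]),np.nanmax(B[m][:,1]))
E
```

```text
side low 1202 x [-2.4 -0.5  1.4] slope deg -0.12 z 60.1 100.0
side up 598 x [-2.4 -0.7  1.1] slope deg -0.19 z 138.1 155.9
side uptop 529 x [-2.2 -0.5  2.8] slope deg -0.16 z 150.0 164.8
[34 30 24 31 32 59 42  4  0  0  0  0  0  0  0  0  1  3 19 29 38 23 39 35
 27 32 37 26 37 43 60 16  1]
y ext [-939.39152104  152.13852536]
s2 low 1091 x [-2.2 -0.5  1.3] slope deg -0.25 z 60.0 100.0
s2 up 567 x [-2.3 -0.6  1.4] slope deg -0.22 z 138.0 156.0
s2 uptop 480 x [-2.3 -0.2  3.1] slope deg -0.26 z 150.0 163.9
[25 36 30 24 37 57 37  6  0  0  0  0  0  0  0  0  1  8 17 34 36 30 30 33
 32 29 35 32 33 47 54 15  1]
y ext [-939.99814564  152.41389719]
top low 1214 x [-3.3 -2.4 -1.6] slope deg -0.19 z 60.1 100.0
top up 746 x [-3.4 -2.5 -1.3] slope deg -0.14 z 138.0 156.0
top uptop 716 x [-3.2 -1.8  1.2] slope deg -0.17 z 150.0 161.2
[ 28  34  33  86 104  29   0   0   0   0   0   0   0   0   0   3  15  33
  40  33  38  37  32  37  48  36  33  55 153  63   3   0   0]
y ext [-148.42887145  149.05215407]
t2 low 202 x [-3.2 -2.4 -1.6] slope deg -0.19 z 60.3 99.8
t2 up 52 x [-2.9 -2.1 -0.7] slope deg -0.66 z 138.8 155.8
t2 uptop 58 x [-2.8 -1.4  1.4] slope deg -1.27 z 150.1 161.1
[ 3  4  3  5 10  1  0  0  0  0  0  0  0  0  0  0  0  0  1  0  0  0  0  0
  0  0  0  0  0  0  0  0  0]
y ext [-149.75007535  149.94330909]
lip/tongue in bin frame: z max [-71.22224474  58.29200143  73.1854646   73.66644508] x [60.61106656 65.0114445  67.86264823]
lip face x med 65.01344185558625 tilt deg 0.7645595788293673
lip y -16.442171840947395 19.60055418124669
```

The model agrees within 2 mm, so I'll split the small differences. Now I'll enter the gap in steps, watching the force.

```bash
sed -i 's/TB=np.array(\[.016,0,.010\])/TB=np.array([.0145,0,.010])/; s/RO=np.array(\[.670/RO=np.array([.6706/; s/RY=-10.9/RY=-10.75/' h.py
python3 - <<'E'
from h import *
rel([rail(-115,125,46),rail(-105,127,51),rail(-97,129,52),rail(-91,131,52),rail(-85,130,47)])
E
```

```text
[ 3.41  0.14 -0.49] [-0.1 -6.1 -0.1]
[ 4.35  0.14 -0.74] [ -0.1 -11.1  -0.1]
[ 5.08  0.14 -1.07] [ -0.1 -12.1  -0.1]
[ 5.63  0.14 -1.39] [ -0.1 -12.1  -0.1]
[ 6.25  0.14 -1.56] [-0.1 -7.1 -0.1]
```

```bash
python3 -m handwheel '[[[-1,1.7,0.1,-0.3,0,-3,0],[-1,3.4,0.1,-0.5,0,-6,0],[-1,4.0,0.1,-0.7,0,-9,0],[-1,4.4,0.1,-0.75,0,-11,0],[-1,4.7,0.1,-0.9,0,-12,0],[-1,5.1,0.1,-1.1,0,-12,0],[-1,5.6,0.1,-1.4,0,-12,0],[-1,5.6,0.1,-1.4,0,-12,0]]]'
python3 - <<'E'
from h import *
s=status.get_obs(); print(s['q'][3:],s['wrist_force'])
rel([rail(-91,131,52),rail(-85,130,47),rail(-79,128,42),rail(-74,122,34.5),rail(-72,116,32)])
S=snap('wrist'); cv2.imwrite('pics/w3.png',S['f'])
E
```

```text
time_s: 9.15
eef_pos: [0.599, -0.0181, 0.1262]
eef_rot: [-0.02, 0.974, -0.093, -0.206]
wrist_force: [0.9, -0.5, -1.8]
opening: 0.506
grasp_force: 62.2
[-0.01182165  1.65386415  1.54018246] [ 0.93065352 -0.49194423 -1.79768668]
[-0.1  -0.02  0.1 ] [-0.1 -0.1 -0.1]
[ 0.46 -0.02 -0.21] [-0.1  4.9 -0.1]
[ 1.06 -0.02 -0.42] [-0.1  9.9 -0.1]
[ 1.68 -0.02 -0.29] [-0.1 17.4 -0.1]
[ 2.07 -0.02  0.11] [-0.1 19.9 -0.1]
```

View pics/w3.png

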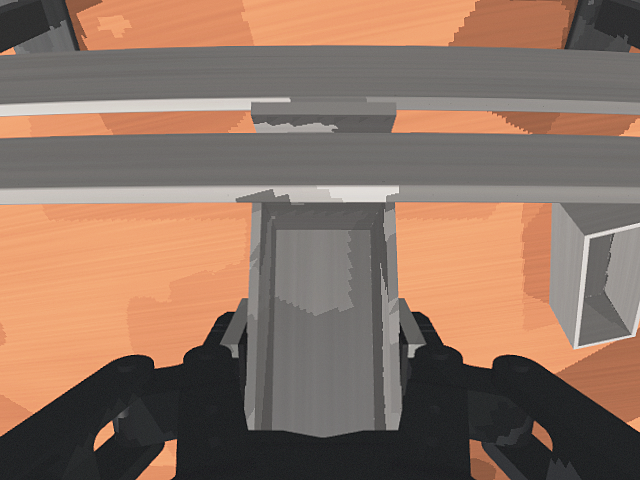

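The wrist view shows the lip at (252–397, 103–130) past the upper bar (rows 135–203) and above the lower bar's edge (row 105), square to it. There is no contact force, so I'll continue swinging in.

```bash
python3 -m handwheel '[[[-1,0.2,0,-0.1,0,2.5,0],[-1,0.46,0,-0.2,0,5,0],[-1,0.75,0,-0.3,0,7.5,0],[-1,1.06,0,-0.4,0,10,0],[-1,1.4,0,-0.35,0,13.5,0],[-1,1.7,0,-0.3,0,17.4,0],[-1,2.05,0,0.1,0,20,0],[-1,2.05,0,0.1,0,20,0]]]'
python3 - <<'E'
from h import *
s=status.get_obs(); print(s['q'][3:],s['wrist_force'],s['torque'])
rel([rail(-72,116,32),rail(-72,110,27),rail(-71,104,22),rail(-70,98,19.5),rail(-68,92,14.5),rail(-67,87,12)])
E
```

```text
time_s: 10.2
eef_pos: [0.6153, -0.0211, 0.1162]
eef_rot: [-0.004, 0.995, -0.095, -0.035]
wrist_force: [-0.2, 0.0, -2.9]
opening: 0.506
grasp_force: 62.2
[-1.26870891e-03  1.24717487e+00  1.53483155e+00] [-0.20862032  0.04913549 -2.94366335] [ 0.02038562 -0.05764248  0.0048202 ]
[ 0.19 -0.01 -0.07] [-0.1  0.  -0.1]
[ 0.2  -0.01  0.37] [-0.1  5.  -0.1]
[ 0.31 -0.01  0.82] [-0.1 10.  -0.1]
[ 0.43 -0.01  1.33] [-0.1 12.5 -0.1]
[ 0.61 -0.01  1.78] [-0.1 17.5 -0.1]
[ 0.71 -0.01  2.2 ] [-0.1 20.  -0.1]
```

```bash
python3 -m handwheel '[[[-1,0.1,0,0.15,0,2.5,0],[-1,0.15,0,0.35,0,5,0],[-1,0.2,0,0.6,0,7.5,0],[-1,0.25,0,0.8,0,10,0],[-1,0.35,0,1.3,0,12.5,0],[-1,0.45,0,1.55,0,15,0],[-1,0.55,0,1.8,0,17.5,0],[-1,0.65,0,2.2,0,20,0],[-1,0.65,0,2.2,0,20,0]]]'
python3 - <<'E'
from h import *
s=status.get_obs(); print(s['wrist_force'],s['torque'])
rel([rail(-67,87,12),rail(-65,83,9.5),rail(-63,80,7),rail(-61,77,4.5),rail(-60,74,2),rail(-58.5,71,0)])
S=snap('side'); cv2.imwrite('pics/s3.png',cv2.resize(S['f'][120:300,170:370],None,fx=4,fy=3.3,interpolation=cv2.INTER_CUBIC))
E
```

```text
time_s: 11.32
eef_pos: [0.6202, -0.0221, 0.0932]
eef_rot: [0.012, 0.986, -0.094, 0.138]
wrist_force: [0.3, 0.4, -2.9]
opening: 0.506
grasp_force: 62.2
[ 0.28860937  0.40414649 -2.92002029] [0.05365685 0.28007793 0.03399082]
[ 0.07 -0.01 -0.04] [-0.   0.1 -0.1]
[ 0.14 -0.01  0.33] [-0.   2.6 -0.1]
[ 0.23 -0.01  0.6 ] [-0.   5.1 -0.1]
[ 0.33 -0.01  0.86] [-0.   7.6 -0.1]
[ 0.32 -0.01  1.11] [-0.  10.1 -0.1]
[ 0.36 -0.01  1.38] [-0.  12.1 -0.1]
```

View pics/s3.png

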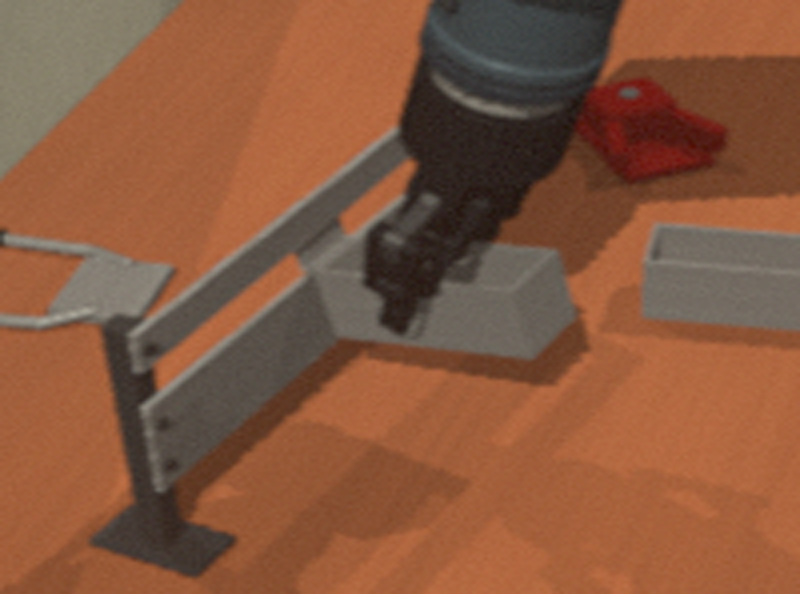

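The side crop shows the tongue in the gap at (320,245) with the lip behind the upper bar, the bin nearly level, and the wrist force about equal to the bin's weight. I'll finish the descent slowly.

```bash
python3 -m handwheel '[[[-1,0.1,0,0.3,0,2.6,0],[-1,0.2,0,0.6,0,5,0],[-1,0.25,0,0.85,0,7.6,0],[-1,0.3,0,1.1,0,10,0],[-1,0.32,0,1.25,0,11,0],[-1,0.32,0,1.25,0,11,0]]]'
python3 - <<'E'
from h import *
s=status.get_obs(); print(s['wrist_force'],s['torque'])
rel([rail(-60,73,1),rail(-58,71,0),rail(-57.5,69,-1),rail(-57,69,-2)])
E
```

```text
time_s: 12.12
eef_pos: [0.628, -0.0237, 0.083]
eef_rot: [0.022, 0.968, -0.092, 0.233]
wrist_force: [-0.8, 0.5, -3.6]
opening: 0.505
grasp_force: 62.2
[-0.84569275  0.53901906 -3.64820646] [ 0.06544513  0.34738583 -0.03327109]
[-0.19 -0.03 -0.07] [-0.  -0.  -0.2]
[-0.1  -0.03  0.17] [-0.   1.  -0.2]
[-0.16 -0.03  0.34] [-0.   2.  -0.2]
[-0.12 -0.03  0.33] [-0.   3.  -0.2]
```

```bash
python3 -m handwheel '[[[-1,-0.1,0,0.15,0,1,0],[-1,-0.12,0,0.25,0,2,0],[-1,-0.12,0,0.35,0,3,0],[-1,-0.12,0,0.35,0,3,0]]]'
python3 - <<'E'
from h import *
s=status.get_obs(); print(s['wrist_force'],s['torque'])
rel([rail(-57,69,-2),rail(-57,68,-3)])
S=snap('wrist'); cv2.imwrite('pics/w4.png',S['f'])
E
```

```text
time_s: 12.62
eef_pos: [0.6306, -0.0243, 0.0809]
eef_rot: [0.024, 0.961, -0.092, 0.261]
wrist_force: [9.8, -1.3, -5.1]
opening: 0.505
grasp_force: 62.8
[ 9.82001677 -1.33320301 -5.10868826] [ 0.08986485 -0.13373789  0.20073295]
[-0.27 -0.04  0.01] [ 0.  -0.4 -0.2]
[-0.32 -0.04  0.06] [ 0.   0.6 -0.2]
```

View pics/w4.png

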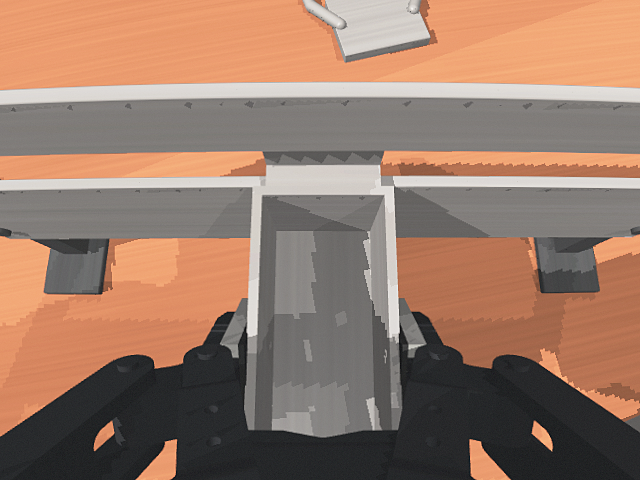

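The wrist view shows the tongue (265–382, 165–187) over the lower bar's edge, the back square to the bar, and the lip behind the upper bar. The 10 N is the lip lightly against the upper bar from the droop. I'll lower it 2 mm to seat it.

```bash
python3 -m handwheel '[[[-1,0,0,0.1,0,-0.5,0],[-1,0,0,0.2,0,-0.5,0],[-1,0,0,0.2,0,-0.5,0]]]'
```

```text
time_s: 13.05
eef_pos: [0.6305, -0.0242, 0.0789]
eef_rot: [0.024, 0.962, -0.092, 0.256]
wrist_force: [0.2, -0.4, 5.2]
opening: 0.508
grasp_force: 64.5
```

The rail now carries it (vertical force went from -3 to +5 N). Releasing.

```bash
python3 -m handwheel '[[[-0.1,0,0,0,0,0,0],[0.2,0,0,0,0,0,0],[0.6,0,0,0,0,0,0],[1,0,0,0,0,0,0],[1,0,0,0,0,0,0],[1,0,0,0,0,0,0]]]'
python3 -m handwheel '[[[1,0,0,-1.5,0,0,0],[1,0,0,-3,0,0,0],[1,0,0,-6,0,0,0],[1,0,0,-10,0,0,0],[1,0,0,-14,0,0,0],[1,0,0,-14,0,0,0],[1,0,0,-14,0,0,0],[1,0,0,-14,0,0,0]]]'
python3 - <<'E'
from h import *
S=snap('side'); W=cloud(S); T=snap('wrist')
cv2.imwrite('pics/fin.png',np.hstack([cv2.resize(S['f'][120:300,170:370],(400,400),interpolation=cv2.INTER_CUBIC),cv2.resize(T['f'],(400,400))]))
W=cloud(T).reshape(-1,3); W=W[~np.isnan(W[:,0])]; L=RB(RY,0).inv().apply(W-np.r_[RO,0])*1000
m=(L[:,0]<-8)&(L[:,0]>-120)&(abs(L[:,1])<35)&(L[:,2]>100)&(L[:,2]<125); l=L[m]
print(len(l),cv2.minAreaRect(l[:,:2].astype(np.float32)),'droop',np.degrees(np.arctan(np.polyfit(l[:,0],l[:,2],1)[0])),l.mean(0))
E
```

```text
time_s: 13.8
eef_pos: [0.6292, -0.0238, 0.0773]
eef_rot: [0.024, 0.963, -0.092, 0.254]
wrist_force: [0.2, 0.4, -1.4]
opening: 0.996
grasp_force: 0.0
time_s: 14.8
eef_pos: [0.5609, -0.011, 0.1976]
eef_rot: [0.023, 0.963, -0.092, 0.253]
wrist_force: [0.0, 0.3, -0.7]
opening: 1.005
grasp_force: 0.0
2481 ((-59.248416900634766, 0.837646484375), (44.210201263427734, 102.38926696777344), 89.9907455444336) droop 1.8013174070105147 [-67.37196274   1.02894598 109.5639616 ]
```

View pics/fin.png

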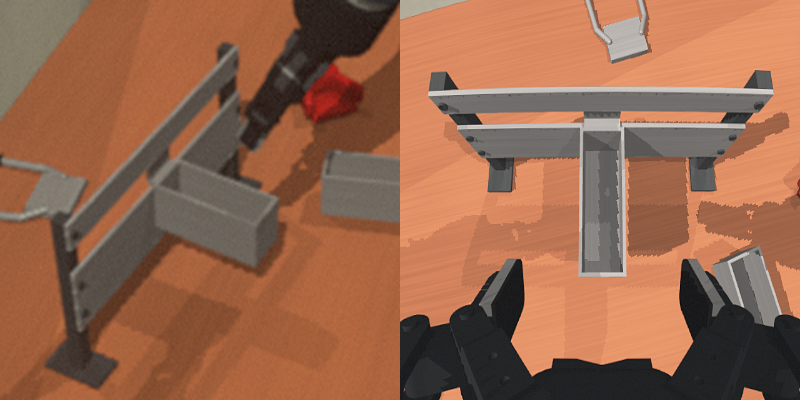

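The bin hangs square at the rail's middle: tongue at right panel (602,125), y offset 1 mm, yaw 0°, droop about 2°. The gripper is clear and the tray hasn't moved.

```bash
python3 -c "
from bench import ctrl; print(ctrl.hand_in())"
```

```text
the job is handed in; nothing more can be done
None
```

The steel bin with the hook lip hangs square on the rail, about 1 mm from the middle and drooping about 2°, with the gripper clear and the tray untouched; I handed the job in at about 15 s on the robot clock.

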